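# Lay a backgammon case half on its back against the planing stop

## Robot

A 7-joint arm with a two-finger parallel gripper is mounted at the origin on the work surface. World frame = base frame: x ahead of the robot, y to its left, z up, the work surface at z = 0. Lengths are in m, angles in rad, forces in N, time in s.
With the tool pointing down it reaches from about 0.425 to 0.8 m from the base axis. Payload 8.3 kg.
Tool frame: the origin (TCP) lies at the very end of the fingers, on their centre line; the grasp point (between the pads) lies arm.grip_depth behind it (arm.grip_depth is the distance from the TCP to the grasp point, in m); z points along the fingers, y is the direction in which the jaws open and shut (so a half turn about z gives the same grasp; the last joint's range is limited). The gripper opens to 85 mm and grips with 20 to 120 N. Pads are 22 mm wide; open, the fingers measure 114 mm over their backs; the gripper's body (76 mm by 85 mm) begins 54 mm behind the grasp point. The pads swing forward as they close: fully open they stand 13 mm farther back than shut.
Start: joints at [1.252, 0.383, 0.016, 1.37, -0.006, 1.388, -0.046], TCP at [0.158, -0.605, 0.231] pointing down, gripper open.
Joint ranges: [-2.95, 2.95], [-0.25, 2.06], [-1.52, 1.56], [0.18, 2.33], [-1.44, 4.58], [0.02, 2.06], [-3.01, 3.01]. Speed limits (rad/s): [2.39, 2.39, 3.01, 3.01, 3.14, 3.14, 3.14].

## Interface

Orientations are given as a rotation vector (axis times angle).
In Python, from station import arm, grab_frame, calibration gives the robot as it stands.
- The arm moves only by the tool carry_out, never from a script. Its argument "commands" is a list of rows, each an object with "delta_rot": the turn, a rotation vector about the tool's x, y, z in degrees, a list of three; "translation": the shift along the tool's x, y, z in mm, a list of three; "jaw": the opening, from -1 (shut) to 1 (fully open). In form: [{"delta_rot": [rx, ry, rz], "translation": [tx, ty, tz], "jaw": jaw}, ...]. A call has exactly 8 rows; each row is the pose to reach, as a shift and turn from the pose commanded when the call began, along the tool's axes at that moment; what a row does not reach only later rows make up. A row lasts 1/10 s, in which the tool goes at most 50 mm and 8.59 degrees, less where a joint would pass 70% of its speed; a pose out of reach is approached as far as the arm can. A call with a gripper value outside its range is refused whole. The fingers move at their own pace and stop on an object; "grip_force" is the grip in N (left out, the last holds). Time passes only in rows, so rows that repeat a pose let the fingers close, or fill a call up. It gives the time, the measured TCP pose, the force and the opening at its end, in the units of the state.
- arm.observe(): the state, without advancing time (a new reading comes with each control period).
- grab_frame(name): name is "scene" or "top"; returns the picture (384x512x3 uint8, red, green, blue); there is no depth.
- calibration(name): a dict with "fov_y" (degrees; the focal length in pixels is half the picture's height over the tangent of half this angle, whatever the lens; pixels are square), "cx", "cy" (the principal point, pixels), "D" ([k1, k2, p1, p2, k3] as OpenCV has them; the pictures are not rectified), "R" (3x3) and "t" (3): a world point X has camera coordinates R X + t. Camera axes: x right, y down, z forward; pixel columns grow to the right and rows downward; lengths in m; the calibration is good to about 2 mm. A picture is of the moment at which its call begins. calibration takes no time and is no camera call.
- arm.hand_in(): hands the job in, once; it reports no verdict.
The state is a dict: "time": time; "q": joint angles; "dq": joint speeds; "effort": joint torques, N m; "position": TCP position; "tcp_rot": TCP orientation; "force": force on the tool from outside, world axes, zero at the start; "moment": the same for the moment, N m; "finger_gap": opening from 0.0 (shut) to 1.0 (fully open).
Only numpy, scipy, OpenCV 4.12 (cv2) and the standard library are available. Lean on these libraries where they do the work, as an engineer would, in place of code of your own. Each camera call takes 0.05 s, during which the arm holds its last target. There are 200 camera calls.

## Task

The walnut case half is standing on end on the planing board. Without gripping it or picking it up, tip it over with your open fingers, away from the stop, and let it down gently all the way onto its back with the playing face up; then push it along the plank until its foot end sits flush against the stop, ready for the rim to be planed. Leave everything else on the bench as it is.

Things in the scene. Friction and masses are not known exactly. Their poses are not given: they have to be found in the camera images.
- planing_board: Fixed planing board: brown hardwood plank 250 (x) x 180 (y) x 24 mm, flat on the bench, its top at 24 mm, with a pale stop strip (24 x 150 x 16 mm) across it near its +x end. Origin: centre of the plank's underside; z up; plank from x = -125 to +125 mm. The stop's upright face is at x = +85 mm and looks to -x; the case half stands before it and is to be tipped to the -x side.
- stop_face (a point): Centre of the stop's upright face, 32 mm above the bench (the stop's top is at 40 mm). Axes as the planing board: x points into the stop, y along it, z up.
- board_half: Half of a small folding backgammon case, 30 thick (x) x 130 wide (y) x 200 mm tall (z), 0.2 to 0.4 kg, loose, on its short end on the planing board: walnut rim 12 mm thick and 30 mm deep round a pale field with green and brown points. Origin: centre of the lower end face (foot). +x is the open playing face (towards the stop, 4 to 12 mm from it), -x the flat closed back, z up to the head.
- head (a point): Centre of the head end face (200 mm from the case half's origin along its z; axes as the case half). Just let down, the half's foot is still over 30 mm from the stop, so its head reaches 20 to 40 mm out beyond the plank's -x end, with room there for a finger under it. Lying flat, this point is 39 mm above the bench and the half's upper face 54 mm.
- heel (a point): Middle of the lower edge of the back (15 mm from the case half's origin to its -x): the edge it pivots on, which stays down on the plank. Stood on its foot, the half balances until leaned about 0.15 rad this way; left alone past that it falls over. Axes as the case half; lying down its x points up and its z away from the stop.
- foot_left (a point): Point on the foot end face, 60 mm from its centre to +y of the case half, half-way through its thickness.
- foot_right (a point): Point on the foot end face, 60 mm from its centre to -y of the case half, half-way through its thickness.
- tray (a joint): The walnut slide tray (200 x 136 x 46 mm) in its grooved runners on the left of the bench: how far it has slid along the runners' +x, m; it stands at about 0 and is left there.
- checker1: Green-stained checker, 32 mm across, 9 mm thick, in the slide tray. Origin: centre of its underside.
- checker2: Second green-stained checker, like checker1, in the slide tray.
- checker3: Third green-stained checker, like checker1, in the slide tray.
- clasp: Brass case clasp, 53 x 26 x 6 mm, lying in the slide tray. Origin: centre of its underside.
- dice_cup: Olive wood dice cup, 66 mm across the rim, 96 mm tall, upright on the bench behind the stop. Origin: centre of its underside.
- hinge_block: Walnut hinge block, 60 x 36 x 30 mm, on the bench beside the planing board. Origin: centre of its underside.
- caliper: Chrome spring caliper, 150 x 50 x 10 mm, lying on the bench. Origin: on the underside, at its spring pivot; its points lie 122 mm to -x.
Mind the look-alikes: they are no part of the job. Leave any purple or yellow look-alike of the board_half alone.

How it is judged:
By the outcome, as a careful person would: the job done as asked, in the order asked, and still so for the second after the job is handed in, with the robot touching nothing.
It also fails if it takes over 61 s, if anything falls off the work surface, if the arm or the gripper's body presses on something with over 40 N, if the wrist force passes 120 N, or if a joint passes its speed limit or range.

## Working session

There is one attempt and no reset: what is moved stays moved. The work goes in short steps, Python scripts to look and compute and a tool call to move; the robot and the scene stay as the last step left them, time stands still between calls to the robot, and variables do not carry over. Pictures are saved under pics/ and viewed, on a budget of 10 in all, crops included, one or two more only if the job needs it, and the job is handed in when it is done.

Besides the shell and the picture viewer there is one more tool, called after ">>>" as name(argument=value, ...) on one line, values as JSON. carry_out: Moves the arm, as the interface text tells. Its arguments: {"type":"object","properties":{"commands":{"type":"array","items":{"type":"object","properties":{"delta_rot":{"type":"array","items":{"type":"number"}},"translation":{"type":"array","items":{"type":"number"}},"jaw":{"type":"number"}}}},"grip_force":{"type":"number"}},"required":["commands"]}

```bash
mkdir -p pics; ls
python3 - <<'E'
from station import arm, grab_frame, calibration
import cv2,numpy as np
print(arm.observe()); print(arm.grip_depth)
for n in("scene","top"):
    f=grab_frame(n); cv2.imwrite(f"pics/{n}0.png",f[...,::-1]); print(n,calibration(n))
E
```

```text
pics
{'time': 0.0, 'q': array([ 1.25209593,  0.38425708,  0.01636315,  1.37115935, -0.00630416,
        1.38818807, -0.04650888]), 'dq': array([ 0.00127428, -0.00173887, -0.00162906, -0.00117717,  0.00145685,
        0.00058754, -0.00110062]), 'effort': array([ 6.57336022e-04, -6.27585912e+01,  8.44549555e-01, -3.71825480e+01,
        1.65566738e-02,  1.42962814e-02, -3.86302941e-05]), 'position': array([ 0.15805278, -0.60416716,  0.23026463]), 'tcp_rot': array([-3.11399184e+00, -4.00567712e-01,  4.36707669e-04]), 'force': array([-0.04000194,  0.39770994,  0.45523474]), 'moment': array([ 0.03432535, -0.01864237, -0.1010201 ]), 'finger_gap': 0.9999958121344225}
0.0187
scene {'fov_y': 44.8336473842605, 'cx': 254.68685374277467, 'cy': 184.13778758866945, 'D': array([-0.10370897,  0.        ,  0.        ,  0.        ,  0.        ]), 'R': array([[-0.88463206,  0.46615182, -0.0113398 ],
       [ 0.29171428,  0.5342963 , -0.7933664 ],
       [-0.36377038, -0.70514533, -0.60863878]]), 't': array([ 0.49416538, -0.07766623,  1.64612036])}
top {'fov_y': 43.77218529086096, 'cx': 253.55445660753225, 'cy': 193.2172035796659, 'D': array([0.06358931, 0.        , 0.        , 0.        , 0.        ]), 'R': array([[-0.00451519, -0.99998527,  0.0030129 ],
       [-0.97773723,  0.00378262, -0.20979896],
       [ 0.20978447, -0.0038931 , -0.9777399 ]]), 't': array([0.07266305, 0.57617677, 1.37592307])}
```

View pics/scene0.png

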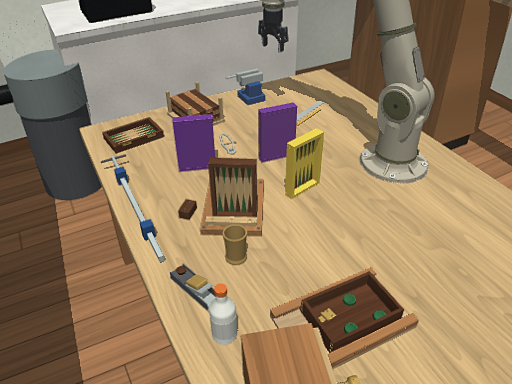

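View pics/top0.png

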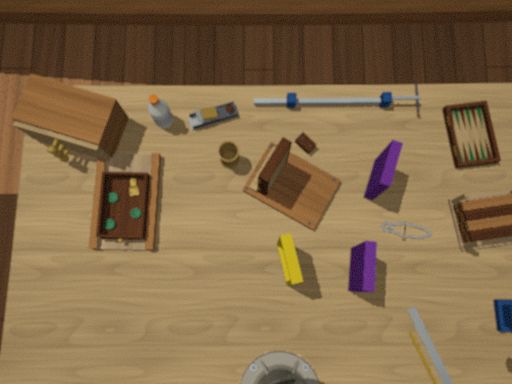

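The scene view shows the target, a walnut half standing on the plank, at scene (232,188) and top (275,167). These could be mistaken for it:
- Purple halves at scene (194,142) and (277,132).
- A yellow half at scene (304,163).
- A flat walnut half at scene (133,134), which is lying on the bench and not on the plank.

I'll check the choice in a close crop.

Run:
```python
import cv2,numpy as np
a=cv2.imread("pics/scene0.png")[145:250,180:290]; b=cv2.imread("pics/top0.png")[130:240,235:350]
a=cv2.resize(a,(400,400*105//110),interpolation=cv2.INTER_CUBIC); b=cv2.resize(b,(400,400*110//115),interpolation=cv2.INTER_CUBIC)
h=382
c=np.zeros((h+1,800,3),np.uint8); c[:a.shape[0],:400]=a; c[:b.shape[0],400:]=b
cv2.imwrite("pics/crop0.png",c); print(a.shape,b.shape)
```

```text
(381, 400, 3) (382, 400, 3)
```

View pics/crop0.png

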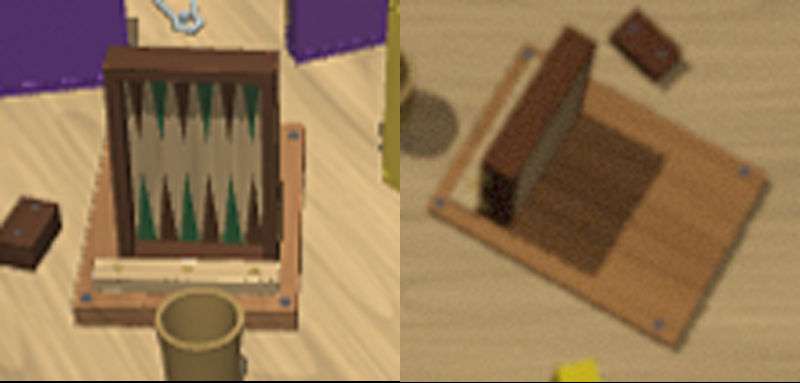

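The crop confirms it: a walnut rim, with the pale field and green/brown points facing the stop. Plank corners in the right-hand crop are (528,44), (430,210), (678,347) and (769,180). Head-face corners are (568,28), (596,42), (512,172) and (484,158).

```bash
cat > h.py <<'E'
from station import arm, grab_frame, calibration
import cv2,numpy as np
from scipy.spatial.transform import Rotation as Rn
def K(c):
    f=192/np.tan(np.radians(c['fov_y']/2)); return np.array([[f,0,c['cx']],[0,f,c['cy']],[0,0,1.]])
def cast(n,uv,z):
    c=calibration(n); R,t=c['R'],c['t']
    p=cv2.undistortPoints(np.float64(uv).reshape(-1,1,2),K(c),c['D'])[:,0]
    d=np.c_[p,np.ones(len(p))]@R; o=-R.T@t
    return o+d*((z-o[2])/d[:,2])[:,None]
def proj(n,X):
    c=calibration(n); return cv2.projectPoints(np.float64(X).reshape(-1,1,3),cv2.Rodrigues(c['R'])[0],c['t'],K(c),c['D'])[0][:,0]
E
python3 - <<'E'
from h import *
s=400/115
T=lambda P:[(235+(x-400)/s,130+y/s) for x,y in P]
S=lambda P:[(180+x/(400/110),145+y/(400/110)) for x,y in P]
P=cast("top",T([(528,44),(430,210),(678,347),(769,180)]),.024)[:,:2]
print(P.round(4)); A,B,C,D=P
ex=(A+B-C-D)/2; print("len",np.linalg.norm(ex),np.linalg.norm(A-B),np.linalg.norm(C-D)); ctr=P.mean(0)
yaw=np.arctan2(ex[1],ex[0]); ey=(A+D-B-C)
yaw2=np.arctan2(ex[1],ex[0]); print("ctr",ctr,"yaw",np.degrees(yaw),"ey",np.degrees(np.arctan2(*(-(A+D-B-C))[::-1])))
for n,q in(("top",T([(568,28),(596,42),(512,172),(484,158)])),("scene",S([(108,50),(279,50),(277,72),(104,74)]))):
    H=cast(n,q,.224)[:,:2]; c=H.mean(0); e=np.array([np.cos(yaw),np.sin(yaw)]); n2=np.array([-e[1],e[0]])
    print(n,H.round(4).tolist(),"c",c,"in board",(c-ctr)@e,(c-ctr)@n2)
    L=[np.degrees(np.arctan2(*(H[i]-H[j])[::-1])) for i,j in((0,3),(1,2),(0,1),(3,2))]; print(L,np.linalg.norm(H-np.roll(H,1,0),axis=1))
S2=S([(77,312),(297,314)]);print(cast("scene",S2,.024))
E
```

```text
[[ 0.7474  0.0118]
 [ 0.5935  0.1007]
 [ 0.4703 -0.1155]
 [ 0.6197 -0.2011]]
len 0.24855216910665603 0.17771006274388562 0.1721428424199997
ctr [ 0.6077286  -0.05102814] yaw 59.692601912770414 ey 150.07143805225016
top [[0.6948, -0.0108], [0.6833, -0.0325], [0.579, 0.0342], [0.5902, 0.0557]] c [0.63682037 0.01166701] in board 0.06880747806539664 0.006522612817253183
[np.float64(-32.430999568081525), np.float64(-32.61275449961626), np.float64(61.945971486318655), np.float64(62.475327864739334)] [0.12394595 0.02456355 0.12375249 0.02418797]
scene [[0.6823, -0.0254], [0.5689, 0.037], [0.5837, 0.0617], [0.6975, 0.0023]] c [0.63312696 0.01890705] in board 0.07319418656699851 0.013364851464625809
[np.float64(-118.76575663661016), np.float64(-120.93023699072245), np.float64(-28.789650239950852), np.float64(-27.60097752792395)] [0.03150896 0.12944401 0.02886588 0.12838031]
[[0.7466605  0.02571643 0.024     ]
 [0.59399367 0.11084909 0.024     ]]
```

Run:
```python
from h import *
print([a for a in dir(arm) if a[0]!='_'])
f=cv2.imread("pics/top0.png"); hsv=cv2.cvtColor(f,cv2.COLOR_BGR2HSV)
for nm,lo,hi in(("purple",(120,80,40),(160,255,255)),("yellow",(22,180,90),(34,255,255))):
    for n in("top","scene"):
        g=cv2.cvtColor(cv2.imread(f"pics/{n}0.png"),cv2.COLOR_BGR2HSV)
        m=cv2.inRange(g,lo,hi); cs=cv2.findContours(m,0,2)[0]
        for c in cs:
            if cv2.contourArea(c)>80:
                b=cv2.boxPoints(cv2.minAreaRect(c)); print(nm,n,b.round().tolist(),"z.2",cast(n,b,.2)[:,:2].round(3).tolist(),"z0",cast(n,b,0)[:,:2].round(3).tolist())
```

```text
['MotionError', 'grip_depth', 'hand_in', 'observe']
purple top [[349.0, 290.0], [352.0, 240.0], [377.0, 242.0], [374.0, 292.0]] z.2 [[0.289, -0.174], [0.419, -0.189], [0.415, -0.255], [0.285, -0.238]] z0 [[0.291, -0.213], [0.442, -0.231], [0.437, -0.307], [0.286, -0.288]]
purple top [[364.0, 197.0], [382.0, 137.0], [403.0, 143.0], [385.0, 203.0]] z.2 [[0.536, -0.226], [0.705, -0.285], [0.686, -0.342], [0.518, -0.282]] z0 [[0.577, -0.274], [0.773, -0.342], [0.751, -0.408], [0.556, -0.339]]
purple scene [[172.0, 117.0], [212.0, 113.0], [216.0, 168.0], [177.0, 171.0]] z.2 [[0.681, -0.343], [0.558, -0.3], [0.671, -0.009], [0.773, -0.048]] z0 [[0.58, -0.696], [0.424, -0.64], [0.567, -0.272], [0.697, -0.321]]
purple scene [[259.0, 103.0], [296.0, 103.0], [296.0, 161.0], [259.0, 161.0]] z.2 [[0.387, -0.289], [0.277, -0.228], [0.461, 0.069], [0.552, 0.019]] z0 [[0.207, -0.627], [0.067, -0.549], [0.301, -0.173], [0.416, -0.237]]
yellow top [[275.0, 237.0], [291.0, 233.0], [303.0, 281.0], [287.0, 285.0]] z.2 [[0.427, 0.014], [0.437, -0.028], [0.312, -0.056], [0.302, -0.015]] z0 [[0.451, 0.005], [0.463, -0.044], [0.318, -0.077], [0.306, -0.029]]
```

```bash
cat >> h.py <<'E'
yaw=np.radians(60); E=np.array([np.cos(yaw),np.sin(yaw),0]); N=np.array([-E[1],E[0],0]); Z=np.array([0,0,1.])
C0=np.array([0.635,0.013,0])
def Rt(a): # tool tilted a deg, z from down toward board +x
    return Rn.from_matrix(np.c_[-N,-E,-Z])*Rn.from_euler('x',a,degrees=True)
def W(x,y,z): return C0+x*E+y*N+z*Z   # board-aligned coords about case centre
def rel(p,R):
    s=arm.observe(); R0=Rn.from_rotvec(s['tcp_rot'])
    print("t",(R0.inv().apply(p-s['position'])*1000).round(1).tolist(),"r",(R0.inv()*R).as_rotvec(degrees=True).round(2).tolist())
def st():
    s=arm.observe(); d=s['position']-C0; R=Rn.from_rotvec(s['tcp_rot']); f=s['force']
    print("time %.2f"%s['time'],"board xyz",np.round([d@E,d@N,d[2]],4),"F xyz",np.round([f@E,f@N,f[2]],1),"tilt err",(Rt(0).inv()*R).as_rotvec(degrees=True).round(1),"gap %.2f"%s['finger_gap'],"q",s['q'].round(2))
E
python3 - <<'E'
from h import *
rel(W(0,-.01,.29),Rt(0)); st()
E
```

```text
t [624.7, -469.5, -58.8] r [-0.1, 0.04, 44.66]
time 0.10 board xyz [-0.773   0.1045  0.2304] F xyz [ 0.4  0.5 -0.4] tilt err [  0.1  -0.  -44.7] gap 1.00 q [ 1.25  0.38  0.02  1.37 -0.01  1.39 -0.05]
```

>>> carry_out(commands=[{"translation": [0, 0, -45], "delta_rot": [0, 0, 0], "jaw": 1}, {"translation": [30, -23, -59], "delta_rot": [0, 0, 5], "jaw": 1}, {"translation": [68, -51, -59], "delta_rot": [0, 0, 10], "jaw": 1}, {"translation": [106, -80, -59], "delta_rot": [0, 0, 15], "jaw": 1}, {"translation": [144, -108, -59], "delta_rot": [0, 0, 20], "jaw": 1}, {"translation": [182, -137, -59], "delta_rot": [0, 0, 25], "jaw": 1}, {"translation": [220, -165, -59], "delta_rot": [0, 0, 30], "jaw": 1}, {"translation": [258, -194, -59], "delta_rot": [0, 0, 35], "jaw": 1}])

```text
time: 0.9
position: [0.3594, -0.3499, 0.2901]
tcp_rot: [-3.091, 0.56, 0.001]
force: [1.0, -0.7, 0.5]
finger_gap: 1.0
```

```bash
python3 -c "
from h import *
rel(W(0,-.01,.29),Rt(0)); st()"
```

```text
t [140.5, -434.9, 0.0] r [-0.0, 0.02, 9.45]
time 0.90 board xyz [-0.4521  0.0572  0.2901] F xyz [-0.1 -1.3  0.5] tilt err [ 0.  -0.  -9.4] gap 1.00 q [ 0.83  0.1  -0.13  1.59  0.01  1.45 -1.23]
```

```bash
python3 -c "
from h import *
rel(W(-.178,-.01,.27),Rt(45))"
```

```text
t [111.3, -259.3, 20.0] r [44.89, 3.73, 8.95]
```

>>> carry_out(commands=[{"translation": [14, -32, 0], "delta_rot": [5.6, 0.5, 1.1], "jaw": 1}, {"translation": [28, -65, 0], "delta_rot": [11.2, 0.9, 2.2], "jaw": 1}, {"translation": [42, -97, 5], "delta_rot": [16.8, 1.4, 3.4], "jaw": 1}, {"translation": [56, -130, 10], "delta_rot": [22.4, 1.9, 4.5], "jaw": 1}, {"translation": [70, -162, 12], "delta_rot": [28, 2.3, 5.6], "jaw": 1}, {"translation": [84, -195, 15], "delta_rot": [33.7, 2.8, 6.7], "jaw": 1}, {"translation": [98, -227, 18], "delta_rot": [39.3, 3.3, 7.8], "jaw": 1}, {"translation": [111, -259, 20], "delta_rot": [44.9, 3.7, 9], "jaw": 1}])

```text
time: 1.7
position: [0.5536, -0.1469, 0.2701]
tcp_rot: [-2.286, 0.612, -0.253]
force: [0.1, 0.7, -0.2]
finger_gap: 0.997
```

```bash
python3 -c "
from h import *
rel(W(0,-.01,.28),Rt(0)); st()"
```

```text
t [0.8, -133.2, 120.2] r [-45.22, 0.1, 0.04]
time 1.70 board xyz [-0.1791 -0.0094  0.2701] F xyz [ 0.7  0.3 -0.2] tilt err [45.2 -0.1 -0. ] gap 1.00 q [ 0.85  0.31 -0.24  1.63 -0.73  1.37 -1.26]
```

>>> carry_out(commands=[{"translation": [0, -30, -10], "delta_rot": [-6, 0, 0], "jaw": 1}, {"translation": [0, -55, 10], "delta_rot": [-14, 0, 0], "jaw": 1}, {"translation": [0, -75, 34], "delta_rot": [-22, 0, 0], "jaw": 1}, {"translation": [0, -97, 60], "delta_rot": [-30, 0, 0], "jaw": 1}, {"translation": [0, -115, 85], "delta_rot": [-38, 0, 0], "jaw": 1}, {"translation": [0, -133, 110], "delta_rot": [-45, 0, 0], "jaw": 1}, {"translation": [1, -133, 120], "delta_rot": [-45.2, 0, 0], "jaw": 1}, {"translation": [1, -133, 120], "delta_rot": [-45.2, 0, 0], "jaw": 1}])

```text
time: 2.5
position: [0.6425, 0.012, 0.2768]
tcp_rot: [3.036, -0.797, -0.009]
force: [-1.1, 0.2, -0.4]
finger_gap: 1.002
```

```bash
python3 -c "
from h import *
st()
a=grab_frame('scene')[60:260,150:330,::-1]; b=grab_frame('top')[90:270,180:380,::-1]
b=cv2.resize(b,(400,360),interpolation=2); a=cv2.resize(a,(400,444),interpolation=2)
c=np.zeros((444,800,3),np.uint8); c[:,:400]=a; c[:360,400:]=b; cv2.imwrite('pics/c1.png',c)
"
```

```text
time 2.50 board xyz [ 0.0028 -0.007   0.2768] F xyz [-0.3  1.1 -0.4] tilt err [-0.2 -0.3 -0.6] gap 1.00 q [ 0.14  0.44 -0.31  1.21  0.13  1.52 -2.24]
```

View pics/c1.png

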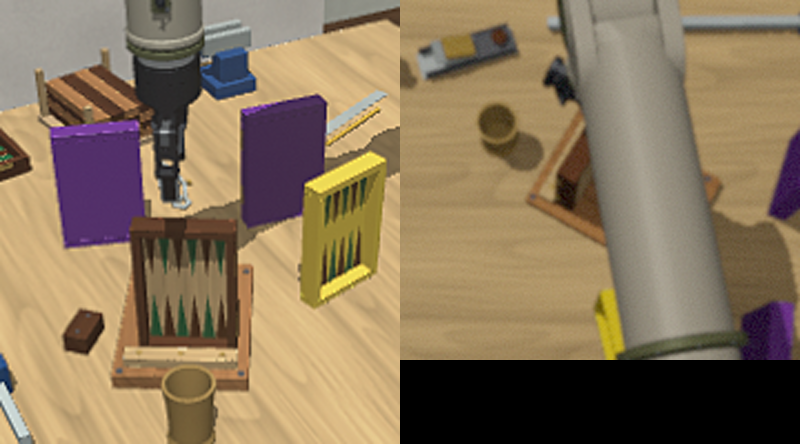

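```bash
python3 -c "
from h import *
s=arm.observe();p=s['position'];R=Rn.from_rotvec(s['tcp_rot'])
X=[p+R.apply([0,y,z]) for z in(0,-.013) for y in(-.0425,-.057,.0425,.057)]
print(((proj('scene',X)-[150,60])*400/180).round(1))
a=cv2.imread('pics/c1.png')[100:260,110:240]; cv2.imwrite('pics/c2.png',cv2.resize(a,None,fx=3.5,fy=3.5,interpolation=0))"
```

```text
[[167.6 205.4]
 [166.5 212.4]
 [173.5 166.9]
 [174.5 160.8]
 [167.  196.1]
 [165.9 203. ]
 [173.1 157.9]
 [174.  151.8]]
```

View pics/c2.png

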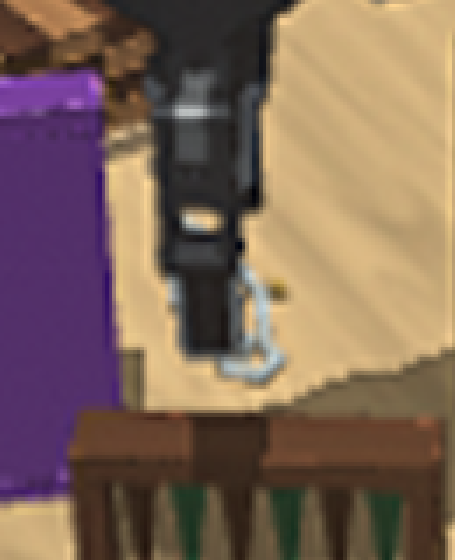

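The picture shows the gripper above the head, with the near fingertip at scene (226.8,150.6). That agrees with the open tips sitting 13 mm behind the TCP. Next I go down astride the head.

>>> carry_out(commands=[{"translation": [2, 1, 12], "delta_rot": [0.2, 0.3, 0.6], "jaw": 1}, {"translation": [3, 2, 25], "delta_rot": [0.2, 0.3, 0.6], "jaw": 1}, {"translation": [3, 2, 38], "delta_rot": [0.2, 0.3, 0.6], "jaw": 1}, {"translation": [3, 2, 50], "delta_rot": [0.2, 0.3, 0.6], "jaw": 1}, {"translation": [3, 2, 62], "delta_rot": [0.2, 0.3, 0.6], "jaw": 1}, {"translation": [3, 2, 74], "delta_rot": [0.2, 0.3, 0.6], "jaw": 1}, {"translation": [3, 2, 83], "delta_rot": [0.2, 0.3, 0.6], "jaw": 1}, {"translation": [3, 2, 83], "delta_rot": [0.2, 0.3, 0.6], "jaw": 1}])

```text
time: 3.4
position: [0.6433, 0.0039, 0.1946]
tcp_rot: [3.03, -0.823, 0.003]
force: [-0.2, -0.4, -1.0]
finger_gap: 0.999
```

```bash
python3 -c "
from h import *
st()
a=grab_frame('scene')[110:240,190:290,::-1]
cv2.imwrite('pics/c3.png',cv2.resize(a,None,fx=4.5,fy=4.5,interpolation=2))
"
```

```text
time 3.40 board xyz [-0.0038 -0.0117  0.1946] F xyz [-0.4 -0.  -1. ] tilt err [-0.1  0.1  0.4] gap 1.00 q [ 0.16  0.46 -0.31  1.36  0.14  1.34 -2.25]
```

View pics/c3.png

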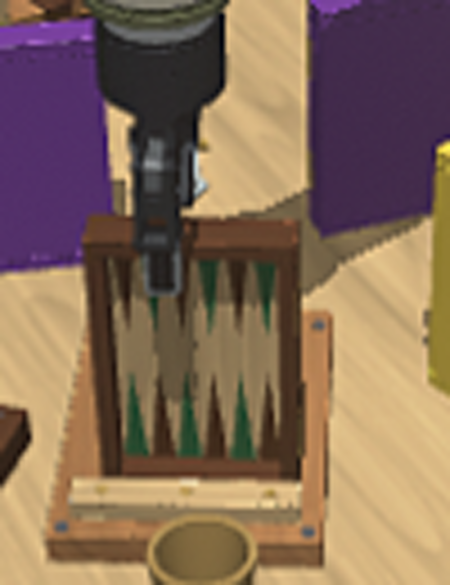

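The picture shows the fingers astride the head, with the near finger at about crop (162,270). There is no contact. Next I narrow the opening part-way, leaving slack.

>>> carry_out(commands=[{"translation": [-2, -2, 0], "delta_rot": [0, 0, 0], "jaw": 0.7}, {"translation": [-4, -3, 0], "delta_rot": [0, 0, 0], "jaw": 0.5}, {"translation": [-4, -3, 0], "delta_rot": [0, 0, 0], "jaw": 0.35}, {"translation": [-4, -3, 0], "delta_rot": [0, 0, 0], "jaw": 0.25}, {"translation": [-4, -3, 0], "delta_rot": [0, 0, 0], "jaw": 0.2}, {"translation": [-4, -3, 0], "delta_rot": [0, 0, 0], "jaw": 0.2}, {"translation": [-4, -3, 0], "delta_rot": [0, 0, 0], "jaw": 0.2}, {"translation": [-4, -3, 0], "delta_rot": [0, 0, 0], "jaw": 0.2}])

```text
time: 4.25
position: [0.6421, 0.0084, 0.1965]
tcp_rot: [3.03, -0.824, 0.007]
force: [0.4, 0.9, 0.4]
finger_gap: 0.601
```

```bash
python3 -c "
from h import *
st()"
```

```text
time 4.25 board xyz [-0.0004 -0.0085  0.1965] F xyz [1.  0.1 0.4] tilt err [0.  0.3 0.4] gap 0.60 q [ 0.15  0.45 -0.31  1.36  0.14  1.34 -2.26]
```

```bash
cat >> h.py <<'E'
H=np.array([-.015,.024]); Y=-.0085
def L2(th): # head-back edge at slab angle th(deg)
    t=np.radians(th); return H+.2*np.array([-np.sin(t),np.cos(t)])
def pose(th,al,d,h): # contact head-back edge at slab angle th; tool tilt al; TCP d past it along tool z, axis h from lower pad
    a=np.radians(al); p=L2(th)+d*np.array([np.sin(a),-np.cos(a)])+h*np.array([np.cos(a),np.sin(a)])
    return W(p[0],Y,p[1]),Rt(al)
def rows(lst):
    for q in lst: rel(*pose(*q))
E
python3 -c "
from h import *
rows([(t,t,.0275,.015) for t in (3,6,9,12,15,18,21,24)])"
```

```text
t [0.1, 8.6, -0.6] r [2.99, -0.28, -0.42]
t [0.1, 17.7, -0.6] r [5.99, -0.3, -0.42]
t [0.2, 26.7, -0.2] r [8.99, -0.31, -0.41]
t [0.3, 35.8, 0.6] r [11.99, -0.32, -0.4]
t [0.3, 44.7, 2.0] r [14.99, -0.33, -0.39]
t [0.4, 53.6, 3.8] r [17.99, -0.34, -0.38]
t [0.4, 62.4, 6.1] r [20.99, -0.35, -0.38]
t [0.5, 71.0, 8.8] r [23.99, -0.36, -0.37]
```

>>> carry_out(commands=[{"translation": [0, 4, 0], "delta_rot": [1.3, 0, 0], "jaw": 0.1}, {"translation": [0, 8, 0], "delta_rot": [2.6, 0, 0], "jaw": 0.05}, {"translation": [0, 12, 0], "delta_rot": [4, 0, 0], "jaw": 0.05}, {"translation": [0, 15, 0], "delta_rot": [5, 0, 0], "jaw": 0.05}, {"translation": [0, 18, 0], "delta_rot": [6, 0, 0], "jaw": 0.05}, {"translation": [0, 20.5, 0], "delta_rot": [7, 0, 0], "jaw": 0.05}, {"translation": [0, 23.5, 0], "delta_rot": [8, 0, 0], "jaw": 0.05}, {"translation": [0, 26.5, 0], "delta_rot": [9, 0, 0], "jaw": 0.05}])

```text
time: 5.05
position: [0.6286, -0.0145, 0.1965]
tcp_rot: [-2.884, 0.784, -0.069]
force: [-0.2, -0.6, 0.7]
finger_gap: 0.525
```

```bash
python3 -c "
from h import *
st()
rows([(t,t,.0275,.015) for t in (9,11,13,15,17,19,21,23,25)])"
```

```text
time 5.05 board xyz [-0.027  -0.0082  0.1965] F xyz [-0.6 -0.1  0.7] tilt err [9.1 0.3 0.4] gap 0.53 q [ 0.31  0.38 -0.34  1.49 -0.01  1.21 -2.1 ]
t [0.3, 0.1, -0.2] r [-0.09, -0.34, -0.37]
t [0.3, 6.2, -0.6] r [1.91, -0.34, -0.36]
t [0.4, 12.2, -0.9] r [3.91, -0.35, -0.35]
t [0.4, 18.2, -0.9] r [5.91, -0.36, -0.35]
t [0.5, 24.3, -0.7] r [7.91, -0.36, -0.34]
t [0.5, 30.3, -0.2] r [9.91, -0.37, -0.34]
t [0.5, 36.3, 0.4] r [11.91, -0.38, -0.33]
t [0.6, 42.3, 1.2] r [13.91, -0.38, -0.32]
t [0.6, 48.3, 2.3] r [15.91, -0.39, -0.32]
```

>>> carry_out(commands=[{"translation": [0, 4.5, 0], "delta_rot": [1.5, 0, 0], "jaw": 0.0}, {"translation": [0, 9, -0.5], "delta_rot": [3, 0, 0], "jaw": 0.0}, {"translation": [0, 13.5, -0.5], "delta_rot": [4.5, 0, 0], "jaw": 0.0}, {"translation": [0, 18, -0.5], "delta_rot": [6, 0, 0], "jaw": 0.0}, {"translation": [0, 22, -0.5], "delta_rot": [7.3, 0, 0], "jaw": 0.0}, {"translation": [0, 26, 0], "delta_rot": [8.6, 0, 0], "jaw": 0.0}, {"translation": [0, 30, 0], "delta_rot": [10, 0, 0], "jaw": 0.0}, {"translation": [0, 34, 0], "delta_rot": [11.2, 0, 0], "jaw": 0.0}])

```text
time: 5.85
position: [0.6115, -0.0438, 0.1911]
tcp_rot: [-2.7, 0.734, -0.138]
force: [-0.2, 0.9, 0.2]
finger_gap: 0.499
```

```bash
python3 -c "
from h import *
st()
rows([(t,t,.0275,.0215) for t in (20,25,30,35)])
a=grab_frame('scene')[110:240,170:290,::-1]
cv2.imwrite('pics/c4.png',cv2.resize(a,None,fx=4.5,fy=4.5,interpolation=2))
"
```

```text
time 5.85 board xyz [-0.061  -0.0081  0.1911] F xyz [0.7 0.6 0.2] tilt err [20.3  0.4  0.4] gap 0.50 q [ 0.51  0.32 -0.37  1.61 -0.24  1.11 -1.84]
t [0.4, -7.6, 0.3] r [-0.28, -0.42, -0.32]
t [0.5, 7.5, -1.0] r [4.72, -0.43, -0.3]
t [0.6, 22.7, -1.0] r [9.72, -0.45, -0.28]
t [0.7, 37.8, 0.3] r [14.72, -0.46, -0.27]
```

View pics/c4.png

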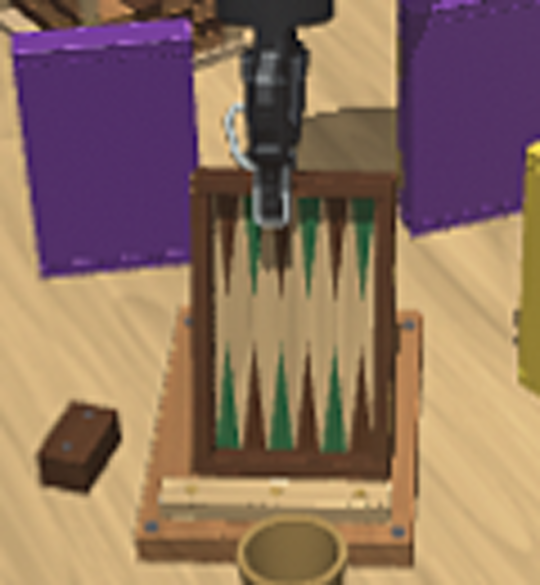

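```bash
python3 -c "
from h import *
rows([(22.5,20.3,.0275,.0215),(26,24,.0275,.025),(30,28,.0275,.028),(34,32,.0275,.032),(38,35,.0275,.035)])"
```

```text
t [0.0, -0.8, 0.4] r [0.02, -0.43, -0.44]
t [0.1, 6.2, -0.5] r [3.72, -0.45, -0.42]
t [0.2, 15.3, -0.9] r [7.72, -0.46, -0.41]
t [0.2, 23.5, -1.1] r [11.72, -0.47, -0.39]
t [0.3, 33.0, -0.1] r [14.72, -0.49, -0.38]
```

>>> carry_out(commands=[{"translation": [0, 3, 0], "delta_rot": [1.9, 0, 0], "jaw": 0.09}, {"translation": [0, 6.2, -0.5], "delta_rot": [3.7, 0, 0], "jaw": 0.18}, {"translation": [0, 10.7, -0.7], "delta_rot": [5.7, 0, 0], "jaw": 0.25}, {"translation": [0, 15.3, -1], "delta_rot": [7.7, 0, 0], "jaw": 0.32}, {"translation": [0, 19.4, -1], "delta_rot": [9.7, 0, 0], "jaw": 0.41}, {"translation": [0, 23.5, -1], "delta_rot": [11.7, 0, 0], "jaw": 0.5}, {"translation": [0, 28, -0.5], "delta_rot": [13.2, 0, 0], "jaw": 0.58}, {"translation": [0, 33, 0], "delta_rot": [14.7, 0, 0], "jaw": 0.65}])

```text
time: 6.7
position: [0.5959, -0.0703, 0.1796]
tcp_rot: [-2.457, 0.666, -0.217]
force: [-0.6, 0.3, -0.7]
finger_gap: 0.825
```

```bash
python3 -c "
from h import *
st()
rows([(38,35,.0275,.035),(42,38,.027,.038),(46,41,.026,.041),(50,44,.025,.0425),(54,47,.025,.0425)])"
```

```text
time 6.70 board xyz [-0.0917 -0.0078  0.1796] F xyz [-0.1  0.7 -0.7] tilt err [35.   0.4  0.3] gap 0.82 q [ 0.74  0.34 -0.4   1.72 -0.55  1.06 -1.47]
t [0.7, 1.9, -0.7] r [0.04, -0.49, -0.19]
t [0.7, 11.5, -2.0] r [3.04, -0.49, -0.18]
t [0.8, 21.1, -3.2] r [6.04, -0.5, -0.17]
t [0.8, 32.3, -3.6] r [9.04, -0.5, -0.16]
t [0.8, 44.8, -2.0] r [12.04, -0.5, -0.14]
```

>>> carry_out(commands=[{"translation": [0, 5, -1], "delta_rot": [1.2, 0, 0], "jaw": 0.72}, {"translation": [0, 9, -1.5], "delta_rot": [2.4, 0, 0], "jaw": 0.8}, {"translation": [0, 13, -2], "delta_rot": [3.6, 0, 0], "jaw": 0.87}, {"translation": [0, 17, -2.6], "delta_rot": [4.8, 0, 0], "jaw": 0.93}, {"translation": [0, 21, -3.2], "delta_rot": [6, 0, 0], "jaw": 1}, {"translation": [0, 25, -3.4], "delta_rot": [7, 0, 0], "jaw": 1}, {"translation": [0, 29, -3.5], "delta_rot": [8, 0, 0], "jaw": 1}, {"translation": [0, 32.3, -3.6], "delta_rot": [9, 0, 0], "jaw": 1}])

```text
time: 7.5
position: [0.5816, -0.0949, 0.164]
tcp_rot: [-2.307, 0.625, -0.259]
force: [-0.3, -0.6, -2.0]
finger_gap: 1.0
```

```bash
python3 -c "
from h import *
st()
rows([(50,44,.025,.0425),(54,46,.025,.0425),(58,47,.025,.0425),(62,47,.025,.0425)])
a=grab_frame('scene')[100:240,160:290,::-1]
cv2.imwrite('pics/c5.png',cv2.resize(a,None,fx=4.2,fy=4.2,interpolation=2))
"
```

```text
time 7.50 board xyz [-0.1202 -0.0077  0.164 ] F xyz [-0.7 -0.1 -2. ] tilt err [44.   0.4  0.3] gap 1.00 q [ 0.88  0.4  -0.42  1.77 -0.7   1.08 -1.24]
t [0.8, -0.0, -0.1] r [0.04, -0.49, -0.12]
t [0.8, 13.0, 0.4] r [2.03, -0.49, -0.11]
t [0.8, 26.2, 2.5] r [3.03, -0.49, -0.1]
t [0.8, 39.6, 6.4] r [3.03, -0.49, -0.1]
```

View pics/c5.png

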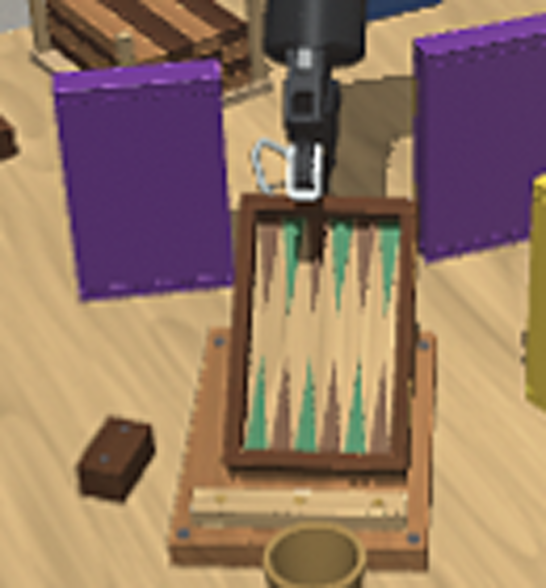

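The half is resting on the lower finger at about 50°, with the upper finger clear, the near finger at crop (305,175). I continue letting it down.

>>> carry_out(commands=[{"translation": [0, 4, 0], "delta_rot": [0.5, 0, 0], "jaw": 1}, {"translation": [0, 7.5, 0.2], "delta_rot": [1, 0, 0], "jaw": 1}, {"translation": [0, 11, 0.5], "delta_rot": [1.5, 0, 0], "jaw": 1}, {"translation": [0, 14.5, 1], "delta_rot": [2, 0, 0], "jaw": 1}, {"translation": [0, 18, 1.5], "delta_rot": [2, 0, 0], "jaw": 1}, {"translation": [0, 21.5, 2], "delta_rot": [2, 0, 0], "jaw": 1}, {"translation": [0, 25, 3], "delta_rot": [2, 0, 0], "jaw": 1}, {"translation": [0, 28.5, 4], "delta_rot": [2, 0, 0], "jaw": 1}])

```text
time: 8.35
position: [0.5728, -0.1103, 0.1414]
tcp_rot: [-2.274, 0.616, -0.268]
force: [-1.2, -1.1, -0.9]
finger_gap: 1.003
```

```bash
python3 -c "
from h import *
st()
rows([(t,46,.025,.0425) for t in (58,60,62,64,66,68,70,72,74,76,78,80,82,84)])
"
```

```text
time 8.35 board xyz [-0.1378 -0.0078  0.1414] F xyz [-1.5  0.5 -0.9] tilt err [45.9  0.4  0.3] gap 1.00 q [ 0.92  0.45 -0.42  1.79 -0.73  1.08 -1.15]
t [0.7, -1.8, -0.7] r [0.1, -0.5, -0.08]
t [0.7, 5.0, 0.9] r [0.1, -0.5, -0.08]
t [0.7, 11.8, 2.7] r [0.1, -0.5, -0.08]
t [0.7, 18.4, 4.8] r [0.1, -0.5, -0.08]
t [0.7, 25.0, 7.1] r [0.1, -0.5, -0.08]
t [0.7, 31.5, 9.6] r [0.1, -0.5, -0.08]
t [0.7, 38.0, 12.3] r [0.1, -0.5, -0.08]
t [0.7, 44.3, 15.3] r [0.1, -0.5, -0.08]
t [0.7, 50.5, 18.4] r [0.1, -0.5, -0.08]
t [0.6, 56.6, 21.8] r [0.1, -0.5, -0.08]
t [0.6, 62.6, 25.4] r [0.1, -0.5, -0.08]
t [0.6, 68.4, 29.3] r [0.1, -0.5, -0.08]
t [0.6, 74.1, 33.3] r [0.1, -0.5, -0.08]
t [0.5, 79.7, 37.5] r [0.1, -0.5, -0.08]
```

>>> carry_out(commands=[{"translation": [0, 3, 0.5], "delta_rot": [0, 0, 0], "jaw": 1}, {"translation": [0, 7, 1.4], "delta_rot": [0, 0, 0], "jaw": 1}, {"translation": [0, 11, 2.5], "delta_rot": [0, 0, 0], "jaw": 1}, {"translation": [0, 15, 3.7], "delta_rot": [0, 0, 0], "jaw": 1}, {"translation": [0, 19, 5], "delta_rot": [0, 0, 0], "jaw": 1}, {"translation": [0, 23, 6.4], "delta_rot": [0, 0, 0], "jaw": 1}, {"translation": [0, 27, 7.8], "delta_rot": [0, 0, 0], "jaw": 1}, {"translation": [0, 31.5, 9.6], "delta_rot": [0, 0, 0], "jaw": 1}])

```text
time: 9.15
position: [0.5653, -0.1232, 0.112]
tcp_rot: [-2.274, 0.616, -0.267]
force: [-0.8, 0.1, -1.3]
finger_gap: 0.999
```

```bash
python3 -c "
from h import *
st()
rows([(t,46,.025,.0425) for t in (68,70,74,78,82,84,86,88,90)])
"
```

```text
time 9.15 board xyz [-0.1528 -0.0077  0.112 ] F xyz [-0.3  0.7 -1.3] tilt err [45.9  0.4  0.3] gap 1.00 q [ 0.94  0.49 -0.41  1.8  -0.72  1.05 -1.1 ]
t [0.8, -0.0, -0.2] r [0.09, -0.5, -0.09]
t [0.8, 6.4, 2.6] r [0.09, -0.5, -0.09]
t [0.7, 18.9, 8.7] r [0.09, -0.5, -0.09]
t [0.7, 31.0, 15.7] r [0.09, -0.5, -0.09]
t [0.6, 42.6, 23.5] r [0.09, -0.5, -0.09]
t [0.6, 48.2, 27.8] r [0.09, -0.5, -0.09]
t [0.6, 53.6, 32.2] r [0.09, -0.5, -0.09]
t [0.6, 58.8, 36.7] r [0.09, -0.5, -0.09]
t [0.5, 63.9, 41.5] r [0.09, -0.5, -0.09]
```

>>> carry_out(commands=[{"translation": [0, 4.5, 1.8], "delta_rot": [0, 0, 0], "jaw": 1}, {"translation": [0, 9, 3.8], "delta_rot": [0, 0, 0], "jaw": 1}, {"translation": [0, 13.5, 6], "delta_rot": [0, 0, 0], "jaw": 1}, {"translation": [0, 18, 8.2], "delta_rot": [0, 0, 0], "jaw": 1}, {"translation": [0, 22, 10.4], "delta_rot": [0, 0, 0], "jaw": 1}, {"translation": [0, 26, 12.7], "delta_rot": [0, 0, 0], "jaw": 1}, {"translation": [0, 30, 15], "delta_rot": [0, 0, 0], "jaw": 1}, {"translation": [0, 34, 17.6], "delta_rot": [0, 0, 0], "jaw": 1}])

```text
time: 9.95
position: [0.5599, -0.1329, 0.0753]
tcp_rot: [-2.274, 0.616, -0.267]
force: [0.6, -1.1, -1.9]
finger_gap: 1.0
```

```bash
python3 -c "
from h import *
st()
rows([(t,46,.025,.0425) for t in (80,82,84,86,88,90)])
b=grab_frame('top')[130:250,220:360,::-1]; a=grab_frame('scene')[110:230,170:290,::-1]
c=np.zeros((400,800,3),np.uint8); c[:,:400]=cv2.resize(a,(400,400),interpolation=2); c[:343,400:]=cv2.resize(b,(400,343),interpolation=2); cv2.imwrite('pics/c6.png',c)
"
```

```text
time 9.95 board xyz [-0.1639 -0.0079  0.0753] F xyz [-0.7 -1.  -1.9] tilt err [45.9  0.4  0.3] gap 1.00 q [ 0.95  0.55 -0.4   1.81 -0.72  1.01 -1.04]
t [0.6, 2.8, 1.9] r [0.1, -0.5, -0.09]
t [0.6, 8.6, 6.0] r [0.1, -0.5, -0.09]
t [0.5, 14.1, 10.2] r [0.1, -0.5, -0.09]
t [0.5, 19.5, 14.6] r [0.1, -0.5, -0.09]
t [0.5, 24.8, 19.2] r [0.1, -0.5, -0.09]
t [0.4, 29.9, 23.9] r [0.1, -0.5, -0.09]
```

View pics/c6.png

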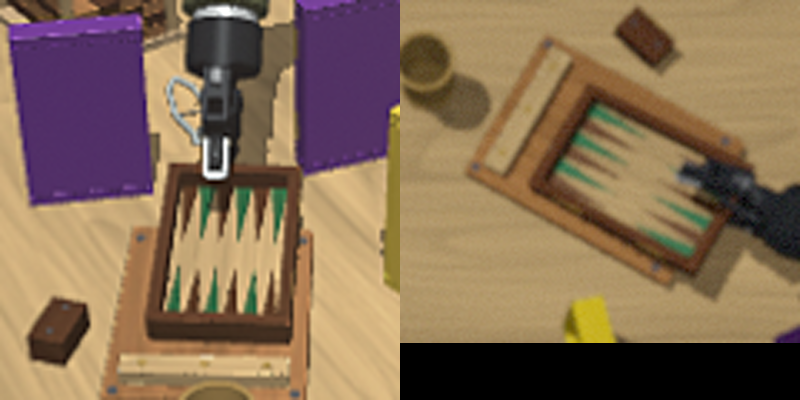

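The picture shows the half at about 79° on the finger, with its head still slightly raised and the foot well clear of the stop. I continue slowly to flat.

>>> carry_out(commands=[{"translation": [0, 3, 2], "delta_rot": [0, 0, 0], "jaw": 1}, {"translation": [0, 6, 4.1], "delta_rot": [0, 0, 0], "jaw": 1}, {"translation": [0, 9, 6.3], "delta_rot": [0, 0, 0], "jaw": 1}, {"translation": [0, 12, 8.6], "delta_rot": [0, 0, 0], "jaw": 1}, {"translation": [0, 15, 10.9], "delta_rot": [0, 0, 0], "jaw": 1}, {"translation": [0, 17.5, 13], "delta_rot": [0, 0, 0], "jaw": 1}, {"translation": [0, 20, 15], "delta_rot": [0, 0, 0], "jaw": 1}, {"translation": [0, 22, 16.8], "delta_rot": [0, 0, 0], "jaw": 1}])

```text
time: 10.85
position: [0.5583, -0.1356, 0.0478]
tcp_rot: [-2.274, 0.616, -0.267]
force: [-1.0, -1.1, -2.2]
finger_gap: 1.001
```

```bash
python3 -c "
from h import *
st()
rows([(t,46,.025,.0425) for t in (87,88,89,90,91,92)])
"
```

```text
time 10.85 board xyz [-0.1671 -0.0079  0.0478] F xyz [-1.5  0.4 -2.2] tilt err [45.9  0.4  0.3] gap 1.00 q [ 0.95  0.6  -0.39  1.82 -0.72  0.97 -1.  ]
t [0.6, 0.2, 0.0] r [0.1, -0.5, -0.1]
t [0.6, 2.8, 2.3] r [0.1, -0.5, -0.1]
t [0.5, 5.4, 4.7] r [0.1, -0.5, -0.1]
t [0.5, 7.9, 7.1] r [0.1, -0.5, -0.1]
t [0.5, 10.4, 9.5] r [0.1, -0.5, -0.1]
t [0.5, 12.9, 12.0] r [0.1, -0.5, -0.1]
```

>>> carry_out(commands=[{"translation": [0, 1, 1], "delta_rot": [0, 0, 0], "jaw": 1}, {"translation": [0, 2, 1.8], "delta_rot": [0, 0, 0], "jaw": 1}, {"translation": [0, 3, 2.7], "delta_rot": [0, 0, 0], "jaw": 1}, {"translation": [0, 4, 3.6], "delta_rot": [0, 0, 0], "jaw": 1}, {"translation": [0, 5, 4.5], "delta_rot": [0, 0, 0], "jaw": 1}, {"translation": [0, 6, 5.4], "delta_rot": [0, 0, 0], "jaw": 1}, {"translation": [0, 7, 6.2], "delta_rot": [0, 0, 0], "jaw": 1}, {"translation": [0, 7, 6.2], "delta_rot": [0, 0, 0], "jaw": 1}])

```text
time: 11.65
position: [0.5581, -0.1359, 0.0387]
tcp_rot: [-2.274, 0.616, -0.267]
force: [-1.2, -0.8, -1.3]
finger_gap: 1.001
```

```bash
python3 -c "
from h import *
st()
rows([(t,46,.025,.0425) for t in (90,91,92)])
a=grab_frame('scene')[110:220,170:280,::-1];cv2.imwrite('pics/c7.png',cv2.resize(a,(500,500),interpolation=2))
"
```

```text
time 11.65 board xyz [-0.1674 -0.0079  0.0387] F xyz [-1.3  0.7 -1.3] tilt err [45.9  0.4  0.3] gap 1.00 q [ 0.95  0.62 -0.39  1.82 -0.72  0.96 -0.99]
t [0.6, 1.1, 0.9] r [0.09, -0.49, -0.11]
t [0.6, 3.6, 3.4] r [0.09, -0.49, -0.11]
t [0.6, 6.1, 5.9] r [0.09, -0.49, -0.11]
```

View pics/c7.png

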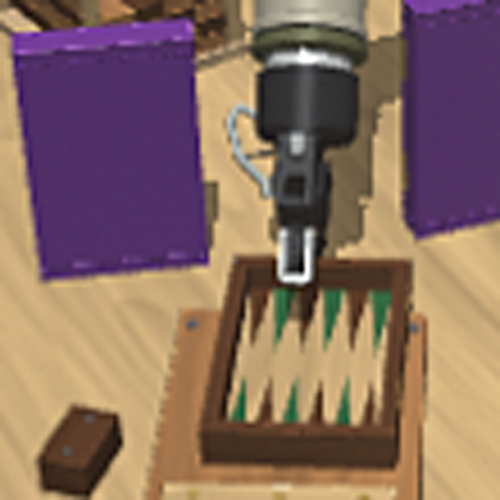

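The picture shows the half almost flat, with the head still carried slightly by the finger at crop (297,262). I'll let it down the last few mm.

>>> carry_out(commands=[{"translation": [0, 0.5, 0.5], "delta_rot": [0, 0, 0], "jaw": 1}, {"translation": [0, 1, 1], "delta_rot": [0, 0, 0], "jaw": 1}, {"translation": [0, 1.5, 1.4], "delta_rot": [0, 0, 0], "jaw": 1}, {"translation": [0, 2, 1.8], "delta_rot": [0, 0, 0], "jaw": 1}, {"translation": [0, 2.5, 2.2], "delta_rot": [0, 0, 0], "jaw": 1}, {"translation": [0, 3, 2.7], "delta_rot": [0, 0, 0], "jaw": 1}, {"translation": [0, 3, 2.7], "delta_rot": [0, 0, 0], "jaw": 1}, {"translation": [0, 3, 2.7], "delta_rot": [0, 0, 0], "jaw": 1}])

```text
time: 12.5
position: [0.5581, -0.1361, 0.0348]
tcp_rot: [-2.274, 0.616, -0.267]
force: [-0.6, -0.7, -0.0]
finger_gap: 1.0
```

```bash
python3 -c "
from h import *
st()
f=[]
for i in range(4): grab_frame('top'); f.append(arm.observe()['force'])
print(np.mean(f,0),np.std(f,0))
"
```

```text
time 12.50 board xyz [-0.1675 -0.008   0.0348] F xyz [-0.9  0.1 -0. ] tilt err [45.9  0.4  0.3] gap 1.00 q [ 0.95  0.62 -0.39  1.82 -0.72  0.96 -0.98]
[-0.27033476 -0.15729744  0.17423687] [0.27466022 0.31951642 0.28140643]
```

>>> carry_out(commands=[{"translation": [0, 0, -8], "delta_rot": [0, 0, 0], "jaw": 1}, {"translation": [0, 0, -18], "delta_rot": [0, 0, 0], "jaw": 1}, {"translation": [0, 0, -32], "delta_rot": [0, 0, 0], "jaw": 1}, {"translation": [0, 0, -50], "delta_rot": [0, 0, 0], "jaw": 1}, {"translation": [0, 0, -70], "delta_rot": [0, 0, 0], "jaw": 1}, {"translation": [0, 0, -90], "delta_rot": [0, 0, 0], "jaw": 1}, {"translation": [0, -10, -100], "delta_rot": [0, 0, 0], "jaw": 1}, {"translation": [0, -20, -110], "delta_rot": [-5, 0, 0], "jaw": 1}])

```text
time: 13.5
position: [0.5228, -0.195, 0.1248]
tcp_rot: [-2.356, 0.648, -0.243]
force: [0.4, -0.2, -0.5]
finger_gap: 1.006
```

```bash
python3 -c "
from h import *
st(); rel(W(-.26,.0,.15),Rt(0))
b=grab_frame('top')[130:250,220:360,::-1];a=grab_frame('scene')[110:230,170:290,::-1]
c=np.zeros((400,800,3),np.uint8); c[:,:400]=cv2.resize(a,(400,400),interpolation=2); c[:343,400:]=cv2.resize(b,(400,343),interpolation=2); cv2.imwrite('pics/c8.png',c)
"
```

```text
time 13.50 board xyz [-0.2362 -0.0069  0.1248] F xyz [ 0.1 -0.4 -0.5] tilt err [40.9  0.3  0.7] gap 1.01 q [ 0.99  0.45 -0.34  1.75 -0.62  1.15 -1.12]
t [-6.5, 1.6, -34.7] r [-40.85, -0.35, -0.73]
```

View pics/c8.png

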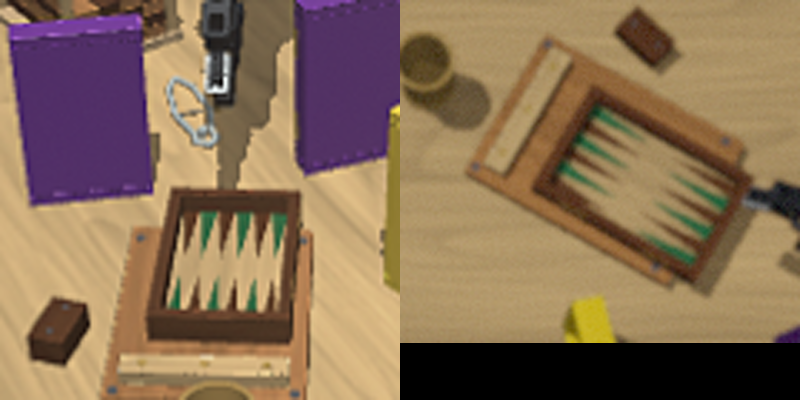

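It now lies flat, face up, and released. Its upper corners in the top crop are (593,90), (535,190), (690,282) and (750,180). The stop's inner top edge runs from (574,57) to (503,174).

```bash
python3 -c "
from h import *
T=lambda P:[(220+(x-400)/2.857,130+y/2.857) for x,y in P]
B=lambda p:np.c_[(p-C0)@E,(p-C0)@N].round(4)
P=cast('top',T([(593,90),(535,190),(690,282),(750,180)]),.054);b=B(P);print(b,b.mean(0))
for i,j in((0,3),(1,2)): print(np.degrees(np.arctan2(*(b[i]-b[j])[::-1])))
print(B(cast('top',T([(574,57),(503,174)]),.04)), B(cast('top',T([(548,38),(469,172),(672,287),(747,152)]),.024)))
"
```

```text
[[-0.0201 -0.06  ]
 [-0.0199  0.0663]
 [-0.2076  0.0714]
 [-0.2116 -0.0559]] [-0.1148   0.00545]
-1.226510769747902
-1.5564016959733205
[[ 0.0169 -0.0864]
 [ 0.0195  0.0653]] [[ 0.0541 -0.0961]
 [ 0.0541  0.0785]
 [-0.1954  0.0798]
 [-0.1962 -0.0903]]
```

>>> carry_out(commands=[{"translation": [-2, 0, -12], "delta_rot": [-8, 0, 0], "jaw": 0.5}, {"translation": [-4, 1, -24], "delta_rot": [-16, 0, 0], "jaw": 0}, {"translation": [-7, 1, -34], "delta_rot": [-24, 0, -0.3], "jaw": -0.5}, {"translation": [-10, 1, -34], "delta_rot": [-32, 0, -0.5], "jaw": -1}, {"translation": [-13, 1, -34], "delta_rot": [-40, 0, -0.7], "jaw": -1}, {"translation": [-14, 1, -34], "delta_rot": [-40.8, -0.3, -0.7], "jaw": -1}, {"translation": [-14, 1, -34], "delta_rot": [-40.8, -0.3, -0.7], "jaw": -1}, {"translation": [-14, 1, -34], "delta_rot": [-40.8, -0.3, -0.7], "jaw": -1}])

```text
time: 14.4
position: [0.5003, -0.2053, 0.1503]
tcp_rot: [-3.034, 0.806, -0.006]
force: [-0.4, 0.7, -0.2]
finger_gap: 0.002
```

```bash
python3 -c "
from h import *
st(); rel(W(-.25,.007,.032),Rt(0))"
```

```text
time 14.40 board xyz [-0.2564  0.0075  0.1503] F xyz [ 0.4  0.7 -0.2] tilt err [ 0.2  0.2 -0.2] gap 0.00 q [ 0.55  0.27 -0.26  1.71  0.07  1.17 -1.82]
t [0.1, -6.0, 118.3] r [-0.19, -0.17, 0.25]
```

>>> carry_out(commands=[{"translation": [0, 0, 20], "delta_rot": [0, 0, 0], "jaw": -1}, {"translation": [0, 0, 42], "delta_rot": [0, 0, 0], "jaw": -1}, {"translation": [0, 0, 64], "delta_rot": [0, 0, 0], "jaw": -1}, {"translation": [0, 0, 86], "delta_rot": [0, 0, 0], "jaw": -1}, {"translation": [0, 0, 104], "delta_rot": [0, 0, 0], "jaw": -1}, {"translation": [0, -2, 115], "delta_rot": [0, 0, 0], "jaw": -1}, {"translation": [0, -6, 117], "delta_rot": [0, 0, 0], "jaw": -1}, {"translation": [0, -12, 117], "delta_rot": [0, 0, 0], "jaw": -1}])

```text
time: 15.2
position: [0.5073, -0.195, 0.0337]
tcp_rot: [-3.035, 0.808, -0.007]
force: [-1.0, -1.4, 0.7]
finger_gap: -0.001
```

```bash
python3 -c "
from h import *
st()"
```

```text
time 15.20 board xyz [-0.244   0.0066  0.0337] F xyz [-1.8  0.2  0.7] tilt err [ 0.1  0.2 -0.2] gap -0.00 q [ 0.52  0.41 -0.25  1.82  0.12  0.93 -1.88]
```

>>> carry_out(commands=[{"translation": [0, -5, 0], "delta_rot": [0, 0, 0], "jaw": -1}, {"translation": [0, -10, 0], "delta_rot": [0, 0, 0], "jaw": -1}, {"translation": [0, -15, 0], "delta_rot": [0, 0, 0], "jaw": -1}, {"translation": [0, -20, 0], "delta_rot": [0, 0, 0], "jaw": -1}, {"translation": [0, -25, 0], "delta_rot": [0, 0, 0], "jaw": -1}, {"translation": [0, -30, 0], "delta_rot": [0, 0, 0], "jaw": -1}, {"translation": [0, -35, 0], "delta_rot": [0, 0, 0], "jaw": -1}, {"translation": [0, -39, 0], "delta_rot": [0, 0, 0], "jaw": -1}])

```text
time: 16.0
position: [0.527, -0.1602, 0.0338]
tcp_rot: [-3.036, 0.804, -0.007]
force: [-1.9, -2.9, 2.5]
finger_gap: 0.003
```

```bash
python3 -c "
from h import *
st()"
```

```text
time 16.00 board xyz [-0.204   0.007   0.0338] F xyz [-3.5  0.2  2.5] tilt err [ 0.1  0.2 -0.3] gap 0.00 q [ 0.45  0.42 -0.26  1.8   0.13  0.93 -1.96]
```

Sliding force is about 2 to 3 N. I carry on slowly until the stop takes up the push.

>>> carry_out(commands=[{"translation": [0, -1, 0], "delta_rot": [0, 0, 0], "jaw": -1}, {"translation": [0, -2, 0], "delta_rot": [0, 0, 0], "jaw": -1}, {"translation": [0, -3, 0], "delta_rot": [0, 0, 0], "jaw": -1}, {"translation": [0, -4, 0], "delta_rot": [0, 0, 0], "jaw": -1}, {"translation": [0, -5, 0], "delta_rot": [0, 0, 0], "jaw": -1}, {"translation": [0, -6, 0], "delta_rot": [0, 0, 0], "jaw": -1}, {"translation": [0, -6, 0], "delta_rot": [0, 0, 0], "jaw": -1}, {"translation": [0, -6, 0], "delta_rot": [0, 0, 0], "jaw": -1}])

```text
time: 16.8
position: [0.5298, -0.1549, 0.0337]
tcp_rot: [-3.036, 0.804, -0.007]
force: [-2.0, -2.6, 1.5]
finger_gap: -0.001
```

```bash
python3 -c "
from h import *
st()"
```

```text
time 16.80 board xyz [-0.198   0.0071  0.0337] F xyz [-3.3  0.4  1.5] tilt err [ 0.1  0.2 -0.3] gap -0.00 q [ 0.44  0.42 -0.27  1.8   0.13  0.93 -1.97]
```

>>> carry_out(commands=[{"translation": [0, -1, 0], "delta_rot": [0, 0, 0], "jaw": -1}, {"translation": [0, -2, 0], "delta_rot": [0, 0, 0], "jaw": -1}, {"translation": [0, -3, 0], "delta_rot": [0, 0, 0], "jaw": -1}, {"translation": [0, -3.5, 0], "delta_rot": [0, 0, 0], "jaw": -1}, {"translation": [0, -4, 0], "delta_rot": [0, 0, 0], "jaw": -1}, {"translation": [0, -4, 0], "delta_rot": [0, 0, 0], "jaw": -1}, {"translation": [0, -4, 0], "delta_rot": [0, 0, 0], "jaw": -1}, {"translation": [0, -4, 0], "delta_rot": [0, 0, 0], "jaw": -1}])

```text
time: 17.6
position: [0.5317, -0.1518, 0.0338]
tcp_rot: [-3.036, 0.804, -0.007]
force: [-0.9, -2.3, 0.7]
finger_gap: 0.004
```

```bash
python3 -c "
from h import *
st()"
```

```text
time 17.60 board xyz [-0.1944  0.0071  0.0338] F xyz [-2.4 -0.4  0.7] tilt err [ 0.1  0.2 -0.3] gap 0.00 q [ 0.44  0.43 -0.27  1.79  0.14  0.94 -1.98]
```

>>> carry_out(commands=[{"translation": [0, -0.7, 0], "delta_rot": [0, 0, 0], "jaw": -1}, {"translation": [0, -1.4, 0], "delta_rot": [0, 0, 0], "jaw": -1}, {"translation": [0, -2.1, 0], "delta_rot": [0, 0, 0], "jaw": -1}, {"translation": [0, -2.8, 0], "delta_rot": [0, 0, 0], "jaw": -1}, {"translation": [0, -3.5, 0], "delta_rot": [0, 0, 0], "jaw": -1}, {"translation": [0, -3.5, 0], "delta_rot": [0, 0, 0], "jaw": -1}, {"translation": [0, -3.5, 0], "delta_rot": [0, 0, 0], "jaw": -1}, {"translation": [0, -3.5, 0], "delta_rot": [0, 0, 0], "jaw": -1}])

```text
time: 18.4
position: [0.5324, -0.1517, 0.0338]
tcp_rot: [3.033, -0.808, 0.006]
force: [-4.0, -9.3, 2.8]
finger_gap: -0.001
```

```bash
python3 -c "
from h import *
st()
b=grab_frame('top')[130:250,220:360,::-1];a=grab_frame('scene')[130:250,170:290,::-1]
c=np.zeros((400,800,3),np.uint8); c[:,:400]=cv2.resize(a,(400,400),interpolation=2); c[:343,400:]=cv2.resize(b,(400,343),interpolation=2); cv2.imwrite('pics/c9.png',c)"
```

```text
time 18.40 board xyz [-0.1939  0.0065  0.0338] F xyz [-10.1  -1.2   2.8] tilt err [-0.1  0.3 -0.2] gap -0.00 q [ 0.43  0.43 -0.27  1.79  0.14  0.94 -1.98]
```

View pics/c9.png

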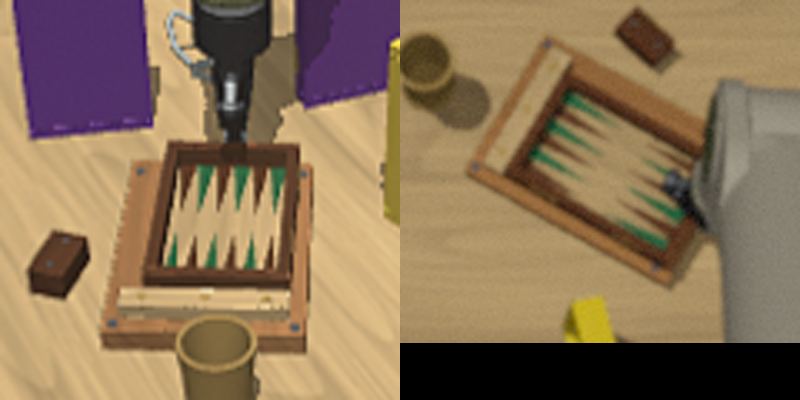

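The picture shows the foot up against the stop and the push force up to 10 N without movement. I press slightly harder to square it up.

>>> carry_out(commands=[{"translation": [0, -1, 0], "delta_rot": [0, 0, 0], "jaw": -1}, {"translation": [0, -2, 0], "delta_rot": [0, 0, 0], "jaw": -1}, {"translation": [0, -3, 0], "delta_rot": [0, 0, 0], "jaw": -1}, {"translation": [0, -3, 0], "delta_rot": [0, 0, 0], "jaw": -1}, {"translation": [0, -3, 0], "delta_rot": [0, 0, 0], "jaw": -1}, {"translation": [0, -3, 0], "delta_rot": [0, 0, 0], "jaw": -1}, {"translation": [0, -3, 0], "delta_rot": [0, 0, 0], "jaw": -1}, {"translation": [0, -3, 0], "delta_rot": [0, 0, 0], "jaw": -1}])

```text
time: 19.3
position: [0.5333, -0.1517, 0.0338]
tcp_rot: [3.03, -0.811, 0.006]
force: [-6.6, -15.8, 2.6]
finger_gap: -0.002
```

```bash
python3 -c "
from h import *
st()"
```

```text
time 19.30 board xyz [-0.1935  0.0057  0.0338] F xyz [-17.   -2.1   2.6] tilt err [-0.2  0.3 -0. ] gap -0.00 q [ 0.43  0.43 -0.26  1.79  0.14  0.94 -1.99]
```

>>> carry_out(commands=[{"translation": [0, 3, 0], "delta_rot": [0, 0, 0], "jaw": -1}, {"translation": [0, 8, 0], "delta_rot": [0, 0, 0], "jaw": -1}, {"translation": [0, 18, 0], "delta_rot": [0, 0, 0], "jaw": -1}, {"translation": [0, 35, 0], "delta_rot": [0, 0, 0], "jaw": -1}, {"translation": [0, 50, -20], "delta_rot": [0, 0, 0], "jaw": -1}, {"translation": [0, 60, -55], "delta_rot": [0, 0, 0], "jaw": -1}, {"translation": [0, 60, -100], "delta_rot": [0, 0, 0], "jaw": -1}, {"translation": [0, 60, -140], "delta_rot": [0, 0, 0], "jaw": -1}])

```text
time: 20.1
position: [0.5042, -0.1981, 0.1754]
tcp_rot: [-3.036, 0.804, -0.007]
force: [-0.2, -0.4, 0.0]
finger_gap: -0.002
```

```bash
python3 -c "
from h import *
st()
b=grab_frame('top')[135:235,235:335,::-1];a=grab_frame('scene')[160:240,190:270,::-1]
c=np.zeros((400,800,3),np.uint8); c[:,:400]=cv2.resize(a,(400,400),interpolation=2); c[:,400:]=cv2.resize(b,(400,400),interpolation=2); cv2.imwrite('pics/c10.png',c)"
```

```text
time 20.10 board xyz [-0.2482  0.0077  0.1754] F xyz [-0.4 -0.1  0. ] tilt err [ 0.1  0.2 -0.3] gap -0.00 q [ 0.54  0.25 -0.27  1.68  0.07  1.22 -1.83]
```

View pics/c10.png

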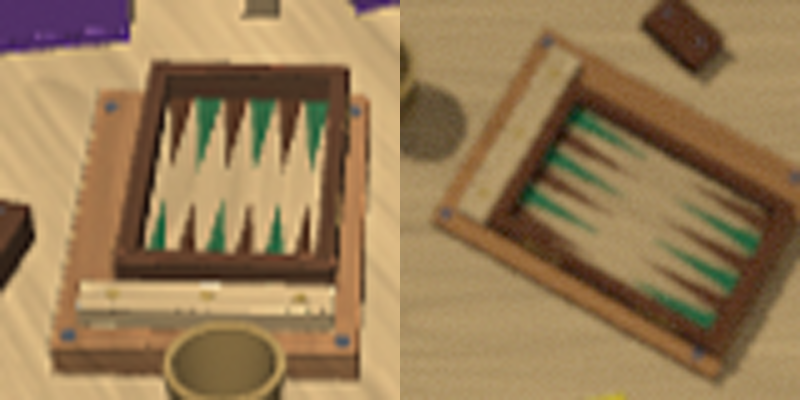

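The picture shows the foot edge, from (118,277) to (333,280), closed along the whole stop in both views, with no wedge-shaped gap. The arm is clear, so I'm handing in.

```bash
python3 -c "
from h import *
print(arm.hand_in())"
```

```text
the job is handed in; nothing more can be done
None
```

The walnut half is on its back, playing face up, with its foot against the stop. I handed the job in at about 20 s of the 61 s allowed.

- **Tipping:** I put the fingers astride the head with slack between them and tipped the half away from the stop. Past its balance point the lower finger carried it down to flat. The force on the finger dropped to about zero before I withdrew.
- **Pushing:** With the fingers shut, I pushed the head end about 36 mm along the plank. Sliding took 2 to 3 N. At the stop the force rose to 10 N and then, pressed harder to square it, to 17 N, with less than 1 mm of further finger movement.
- **Last checks:** After backing off, both camera views showed the foot edge closed along the whole stop with no visible wedge gap, and the arm was touching nothing. No contact with anything else showed, but I did not check every other item on the bench after the job.
- **Disagreements:**
  - The two cameras differed by about 1 cm on position at the start, so I relied on contact force for the final fit.
  - Before the push, the half measured about 1.4° off square to the plank. I judged the final squareness by eye and by the firm stop, and did not measure it again.
  - The half sits several mm to one side of the plank's centre line, as it did at the start.
- **Picture count:** I viewed 13 pictures, three over the budget of 10.

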